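# Set the sprung stop of a repair-bench jig with its setting block

### The job

Take the setting block with the green grip and slide its tongue under the black foot of the stop jig, so that the line scribed across the tongue lies beneath the foot and the block lies flat on the jig's plate. Then turn the red T-handle driver clockwise until the foot just drags on the tongue, bearing on it lightly and not screwed down hard, and leave the block there.

Things in the scene. Friction and masses are not known exactly. Their poses are not given: they have to be found in the camera images.
- set_block: Loose, 0.22 kg: aluminium tongue 170 x 36 x 12 mm with a GREEN upright tab, 30 (x) x 16 (y) x 45 mm tall, top 57 mm above the underside; grip across the 16 mm. Origin: underside, below the tab's middle; z up, x along the tongue, which runs from x = -50 to +120 mm; scribed line across it at x = +100. Not wanted: two like it, yellow tab (7 mm tongue) and blue tab (20 mm).
- stop_foot: Black sprung foot, 16 mm diameter, of the jig's stop screw. Origin: centre of its underside; axes are the jig's, z up. Jig plate 8 mm thick: x -170 to 50, y -50 to 90 mm from here. Grey arm above (40 mm wide, 45 to 70 mm over the bench) from a column at y = +57 and beyond; open towards -x (robot side), where the tongue goes in along +x. Yields up at 1 N, then 0.6 N per mm, for 7 mm.
- driver (a joint): Angle q of driver and stop screw, rad, growing clockwise from above; range 0 to 2.3, starts at 0.1 to 0.5. Foot underside is 27.8 - 6 q mm above the bench till it meets something; the driver keeps its height. On the green block's tongue, flat on the plate, it touches at q = 1.3; 1.3 to 1.85 is a light drag (1 to 3 N), more is too hard. Stays where left; turns with 0.06 N m.
- driver_grip (a point): Centre of the driver's red T-handle, straight above the foot, 120 mm above the bench. A level bar 64 mm long, 15 mm thick, 30 mm high (105 to 135 mm above the bench), one end white; grip from above across its 15 mm. The point turns with it: x along the bar to the white end, z up. At angle q the bar points 0.75 - q rad anticlockwise (from above) of the foot's x axis.
There are look-alikes about, which are no part of the job. What is shaped like the set_block but orange, purple or turquoise is not meant.

How it is judged:
By the outcome, as a careful person would: the job done as asked, in the order asked, and still so for the second after the job is handed in, with the robot touching nothing.
It also fails if it takes over 58 s, if anything falls off the work surface, if the arm or the gripper's body presses on something with over 40 N, if the wrist force passes 120 N, or if a joint passes its speed limit or range.

### The arm

A 6-joint arm with a two-finger parallel gripper is mounted at the origin on the work surface. World frame = base frame: x ahead of the robot, y to its left, z up, the work surface at z = 0. Lengths are in m, angles in rad, forces in N, time in s.
With the tool pointing down it reaches from about 0.375 to 0.975 m from the base axis. Payload 3.8 kg.
Tool frame: the origin (TCP) lies at the very end of the fingers, on their centre line; the grasp point (between the pads) lies 19 mm behind it; z points along the fingers, y is the line along which they close (so a half turn about z gives the same grasp; the last joint's range is limited). The gripper opens to 85 mm and grips with 20 to 120 N. Pads are 22 mm wide; open, the fingers measure 114 mm over their backs; the gripper's body (76 mm by 85 mm) begins 54 mm behind the grasp point. The pads swing forward as they close: fully open they stand 13 mm farther back than shut.
Start: joints at [1.072, 0.264, 1.604, -0, 1.274, -0.037], TCP at [0.301, 0.604, 0.231] pointing down, gripper open.
Joint ranges: [-2.63, 2.63], [-0.94, 2.18], [0.31, 2.57], [-1.31, 4.45], [0, 2.66], [-2.55, 2.55]. Speed limits (rad/s): [2.57, 2.57, 3.14, 3.14, 3.14, 3.14].

### API

Orientations are given as a rotation vector (axis times angle).
In Python, from workcell import monitor, viewer, job gives the robot as it stands. The module is installed in compiled form; this text tells all that it offers.
- The arm moves only by the tool step_arm, never from a script. Its argument "series" is one flat list of numbers, 4 for each row, row after row: the shift along the tool's x, y, z in m, then the turn about the tool's z in rad. A call has 1 to 8 rows; each row is the pose to reach, as a shift and turn from the pose commanded when the call began, along the tool's axes at that moment; what a row does not reach only later rows make up. A row lasts 1/8 s, in which the tool goes at most 62.5 mm and 10.7 degrees, less where a joint would pass 70% of its speed; a pose out of reach is approached as far as the arm can. A call with a gripper value outside its range is refused whole. "gripper" is the opening, from 0 (shut) to 1 (fully open), set as the call begins (left out, the last holds). The fingers move at their own pace and stop on an object; "newtons" is the grip in N (left out, the last holds). Time passes only in rows, so rows that repeat a pose let the fingers close. It gives the time, the measured TCP pose, the force, the opening and the grip force at its end, in the units of the state.
- monitor.read_state(): the state, without advancing time (a new reading comes with each control period).
- viewer.read_camera(name): name is "scene" or "top" or "wrist"; returns a dict with "image" (420x560x3 uint8, red, green, blue), "intrinsics" (3x3 intrinsics, pixels), "T" (4x4, takes a point from camera to world coordinates); the wrist camera has in their place "hand_eye" (4x4, takes a point from camera to tool coordinates, whose origin is the TCP and whose axes are the flange's). Camera axes: x right, y up, looking along -z (the intrinsics and any distortion apply to the point x, -y, -z); pixel columns grow to the right and rows downward; lengths in m; the calibration is good to about 2 mm. A picture is of the moment at which its call begins: read the wrist's pose just before it. There is no depth.
- job.finish_job(): hands the job in; it is judged then, once.
Trained networks look in a picture, given as the dict that the camera call returned (one of the last four; its "shot" number tells which), for a name from the list of things; names that differ only in an ending like _2 or _b are one class to them, and where a whole thing is asked for, a point or a joint stands for the part that bears it (a point fixed in the world has none). Each returns a list of dicts, best first, with "score" (0 to 1); they miss things now and then, are a little off and sometimes report something else, mostly with a low value. They report only what shows in the picture. A call takes as long as a camera call. They do not tell look-alikes from the thing itself.
- viewer.boxes_of(picture, label): "extent" ([centre column, centre row, width, height] in pixels, round what is visible of it).
- viewer.spot_point(picture, label): "point" ([column, row] in pixels: a listed point, or the origin of a listed thing).
The state is a dict: "time": time; "q": joint angles; "joint_vel": joint speeds; "joint_torque": joint torques, N m; "tool_pos": TCP position; "tcp_rot": TCP orientation; "wrist_force": force on the tool from outside, world axes, zero at the start; "torque": the same for the moment, N m; "width": opening from 0.0 (shut) to 1.0 (fully open); "grip_force": force on a finger pad.
Only numpy, scipy, OpenCV 4.12 (cv2) and the standard library are available. Lean on these libraries where they do the work, as an engineer would, in place of code of your own. Each camera call takes 0.05 s, during which the arm holds its last target. There are 200 camera calls.

## Working session

There is one attempt and no reset: what is moved stays moved. The work goes in short steps, Python scripts to look and compute and a tool call to move; the robot and the scene stay as the last step left them, time stands still between calls to the robot, and variables do not carry over. Pictures are saved under pics/ and viewed, at most 10 in all, crops included, and the job is handed in when it is done.

Besides the shell and the picture viewer there is one more tool, called after "Call:" by a JSON object that holds its "fn" and its "kwargs", one argument or row to a line. step_arm: Moves the arm, as the interface text tells. Its arguments: {"type":"object","properties":{"series":{"type":"array"},"gripper":{"type":"number"},"newtons":{"type":"number"}},"required":["series"]}

```bash
mkdir -p pics; cat > h.py <<'E'
import numpy as np, cv2
from workcell import monitor, viewer, job
from scipy.spatial.transform import Rotation as R
def snap(name, fn=None):
    s=monitor.read_state(); p=viewer.read_camera(name)
    if 'T' in p: T=np.array(p['T'])
    else:
        M=np.eye(4); M[:3,:3]=R.from_rotvec(s['tcp_rot']).as_matrix(); M[:3,3]=s['tool_pos']; T=M@np.array(p['hand_eye'])
    if fn: cv2.imwrite('pics/'+fn, p['image'][:,:,::-1])
    return p,T
def w(p,T,px,z):
    K=np.array(p['intrinsics']); d=np.linalg.inv(K)@[px[0],px[1],1]; d=T[:3,:3]@[d[0],-d[1],-d[2]]
    o=T[:3,3]; return o+d*(z-o[2])/d[2]
def proj(p,T,X):
    c=np.linalg.inv(T)@np.r_[X,1]; K=np.array(p['intrinsics']); u=K@[c[0],-c[1],-c[2]]; return u[:2]/u[2]
E
python3 - <<'E'
from h import *
for n in ('scene','top'):
    p,T=snap(n,n+'1.png'); print(n,{k:(v if k not in('image',) else 0) for k,v in p.items()})
    for l,z in (('set_block',0.0),('stop_foot',0.025),('driver_grip',0.12)):
        for r in viewer.spot_point(p,l)[:6]: print(l,r,w(p,T,r['point'],z).round(3))
    for l in ('set_block','driver'):
        for r in viewer.boxes_of(p,l)[:6]: print('box',l,r)
print(monitor.read_state())
E
```

```text
scene {'image': 0, 'intrinsics': array([[474.39931658,   0.        , 273.24971941],
       [  0.        , 474.39931658, 203.17410476],
       [  0.        ,   0.        ,   1.        ]]), 'T': array([[ 0.64772399, -0.5360984 ,  0.5413429 ,  1.01874853],
       [ 0.76184735,  0.46181991, -0.45421468, -0.60084074],
       [-0.00649916,  0.7066264 ,  0.70755699,  0.8115379 ],
       [ 0.        ,  0.        ,  0.        ,  1.        ]]), 'shot': 1}
set_block {'point': [287.8, 166.6], 'score': 0.8} [0.32  0.037 0.   ]
set_block {'point': [149.5, 318.3], 'score': 0.75} [ 0.482 -0.468  0.   ]
set_block {'point': [162.1, 226.6], 'score': 0.64} [ 0.289 -0.324  0.   ]
set_block {'point': [251.7, 259.4], 'score': 0.63} [ 0.498 -0.226  0.   ]
driver_grip {'point': [413.1, 201.5], 'score': 0.85} [0.674 0.065 0.12 ]
box set_block {'extent': [176.2, 222.8, 77.9, 26.7], 'score': 0.87}
box set_block {'extent': [260.1, 265.6, 66.6, 61.5], 'score': 0.65}
box set_block {'extent': [162.1, 330.8, 66.9, 70.3], 'score': 0.65}
box set_block {'extent': [301.9, 159.8, 62.9, 26.4], 'score': 0.63}
box driver {'
[... 1265 characters left out ...]
.64}
{'time': 0.6, 'q': array([ 1.07206413e+00,  2.63868071e-01,  1.60397470e+00,  1.52977378e-05,
        1.27370919e+00, -3.68836082e-02]), 'joint_vel': array([ 2.69109059e-04,  6.46958651e-04,  1.81236174e-04,  9.89853925e-06,
        1.21850389e-03, -9.42378352e-05]), 'joint_torque': array([-4.15078475e-04, -5.14641845e+01, -3.67452407e+01, -2.22388003e-04,
        1.24021095e-03, -4.05240812e-06]), 'tool_pos': array([0.30077237, 0.60429163, 0.23131494]), 'tcp_rot': array([-7.19045587e-01, -3.05819503e+00, -6.77212567e-05]), 'wrist_force': array([0.03644517, 0.11368949, 0.01028091]), 'torque': array([ 0.00603508, -0.02848241, -0.0182042 ]), 'grip_force': 0.0, 'width': 0.9993125451591365}
```

```bash
cd pics; python3 -c "
import cv2
a=cv2.imread('top1.png')[60:340,140:480];cv2.imwrite('t1.png',cv2.resize(a,None,fx=2.1,fy=2.1,interpolation=3))
a=cv2.imread('scene1.png')[100:400,80:500];cv2.imwrite('s1.png',cv2.resize(a,None,fx=1.9,fy=1.9,interpolation=3))"
```

```text
(no output)
```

View pics/t1.png

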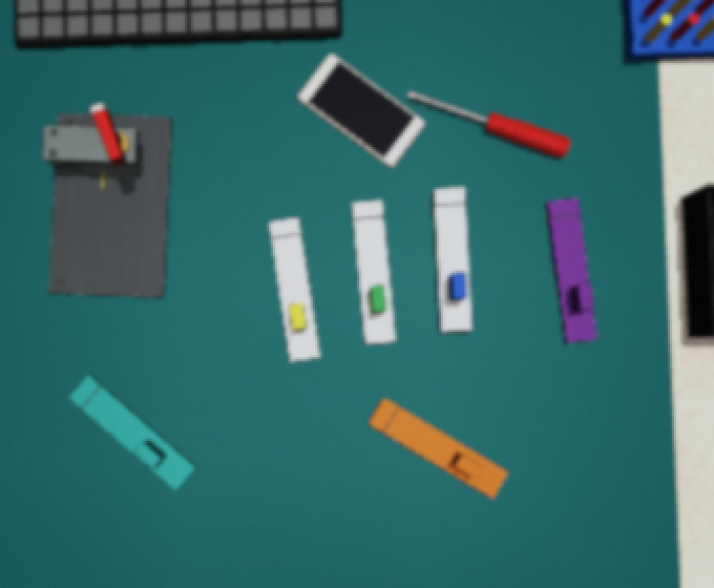

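View pics/s1.png

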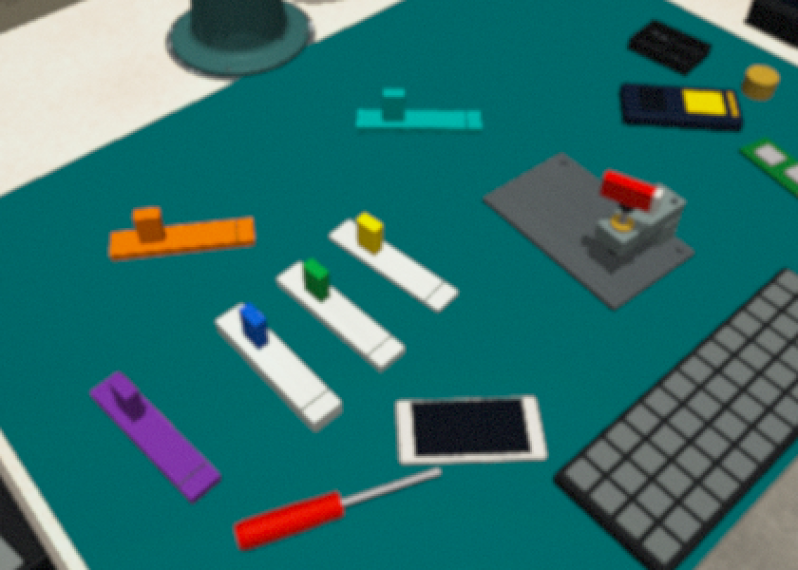

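Top view: the green block's tab is at crop (377,298), full px (319,202), and its tongue runs upward towards +x. The jig plate is at crop (49–172, 115–297), with the red bar at (107,132) and its white end up-left.

```bash
cat >> h.py <<'E'
def f(u,v): return (140+u/2.1,60+v/2.1)
def seg(im,lo,hi,roi):
    h=cv2.cvtColor(im,cv2.COLOR_RGB2HSV); m=cv2.inRange(h,lo,hi); k=np.zeros_like(m); x0,y0,x1,y1=map(int,roi); k[y0:y1,x0:x1]=m[y0:y1,x0:x1]
    return k
def rect(m):
    c=max(cv2.findContours(m,0,2)[0],key=cv2.contourArea); return cv2.boxPoints(cv2.minAreaRect(c)), cv2.contourArea(c)
E
python3 - <<'E'
from h import *
p,T=snap('top'); im=p['image']
m=seg(im,(0,0,120),(180,60,255),(*f(345,190),*f(405,350)))
b,a=rect(m); print('tongue',a); print(np.array([w(p,T,x,.012) for x in b]).round(4))
m=seg(im,(50,110,60),(75,255,255),(*f(360,275),*f(392,320))); b,a=rect(m); print('tab',a); c=b.mean(0); print(c,w(p,T,c,.057),w(p,T,c,.035))
print('plate',np.array([w(p,T,f(*x),.008) for x in ((57,115),(172,117),(163,297),(49,294))]).round(4))
m=seg(im,(0,150,90),(8,255,255),(*f(80,90),*f(130,170))); b,a=rect(m); print('bar',a); print(np.array([w(p,T,x,.135) for x in b]).round(4))
print('white end',w(p,T,f(97,106),.135))
E
```

```text
tongue 987.0
[[ 0.6081 -0.2041  0.012 ]
 [ 0.6109 -0.2433  0.012 ]
 [ 0.4388 -0.2553  0.012 ]
 [ 0.4359 -0.2165  0.012 ]]
tab 44.0
[319.5 202. ] [ 0.48774316 -0.23200843  0.057     ] [ 0.48922931 -0.23320073  0.035     ]
plate [[0.7242 0.1484 0.008 ]
 [0.7175 0.0077 0.008 ]
 [0.4988 0.0221 0.008 ]
 [0.5058 0.1603 0.008 ]]
bar 137.0
[[0.6908 0.0759 0.135 ]
 [0.6961 0.0607 0.135 ]
 [0.6437 0.0421 0.135 ]
 [0.6385 0.0572 0.135 ]]
white end [0.69924614 0.07034321 0.135     ]
```

Call:
{"fn": "step_arm", "kwargs": {
  "series": [-0.271, -0.332, 0, -0.532, -0.271, -0.332, 0, -0.532, -0.271, -0.332, 0, -0.532, -0.271, -0.332, 0, -0.532, -0.271, -0.332, 0, -0.532, -0.271, -0.332, 0, -0.532, -0.271, -0.332, 0, -0.532, -0.271, -0.332, 0, -0.532]
}}

```text
time: 1.65
tool_pos: [0.3961, 0.1834, 0.2316]
tcp_rot: [-0.101, 3.139, -0.001]
wrist_force: [-0.2, 0.2, -0.2]
width: 0.998
grip_force: 0.0
```

Call:
{"fn": "step_arm", "kwargs": {
  "series": [-0.065, -0.42, 0, 0, -0.065, -0.42, 0, 0, -0.065, -0.42, 0, 0, -0.065, -0.42, 0, 0, -0.065, -0.42, 0, 0, -0.065, -0.42, 0, 0, -0.065, -0.42, 0, 0, -0.065, -0.42, 0, 0]
}}

```text
time: 2.65
tool_pos: [0.491, -0.2302, 0.2311]
tcp_rot: [-0.106, 3.139, -0.0]
wrist_force: [0.1, -0.3, 0.6]
width: 1.001
grip_force: 0.0
```

```bash
cat > m.py <<'E'
from h import *
import sys
s=monitor.read_state(); print(s['time'],s['tool_pos'].round(4),s['tcp_rot'].round(4))
p,T=snap('wrist',sys.argv[1]); print(p['hand_eye'].round(3).tolist(),p['intrinsics'][0,0],p.keys())
im=p['image']
m=seg(im,(50,110,60),(75,255,255),(0,0,560,420)); b,a=rect(m); print('tab px',a,b.round().tolist()); print(np.array([w(p,T,x,.057) for x in b]).round(4).tolist())
for r in viewer.spot_point(p,'set_block')[:4]: print(r,w(p,T,r['point'],0).round(4))
E
python3 m.py w1.png
```

```text
2.65 [ 0.491  -0.2302  0.2311] [-1.0550e-01  3.1394e+00 -4.0000e-04]
[[0.0, 0.961, 0.278, 0.071], [1.0, 0.0, -0.001, -0.001], [-0.001, 0.278, -0.961, -0.141], [0.0, 0.0, 0.0, 1.0]] 299.00438589403785 dict_keys(['image', 'intrinsics', 'hand_eye', 'shot'])
tab px 0.0 [[278.0, 175.0], [278.0, 175.0], [278.0, 173.0], [278.0, 173.0]]
[[0.4752, -0.2301, 0.057], [0.4752, -0.2301, 0.057], [0.473, -0.2303, 0.057], [0.473, -0.2303, 0.057]]
{'point': [86.0, 162.0], 'score': 0.96} [ 0.4849 -0.468   0.    ]
{'point': [275.9, 177.5], 'score': 0.95} [ 0.4884 -0.2315  0.    ]
{'point': [523.3, 38.9], 'score': 0.74} [0.3139 0.0332 0.    ]
```

View pics/w1.png

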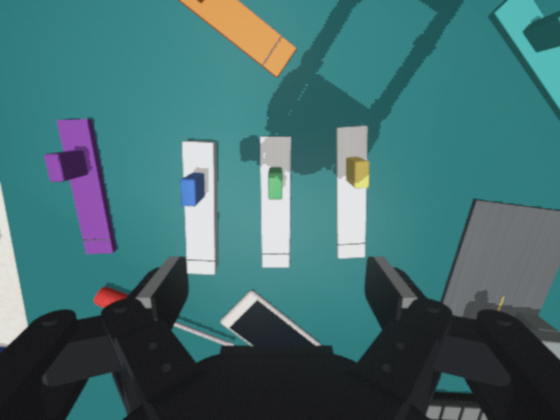

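The wrist view shows the green tab at (275,183), with its tongue from (276,137) to (276,267) almost parallel to the tool axis. The blue block is to the left at (193,189) and the yellow one to the right at (358,172).

```bash
python3 - <<'E'
from h import *
p,T=snap('wrist'); im=p['image']; h=cv2.cvtColor(im,cv2.COLOR_RGB2HSV)
print(h[190,275],h[175,275],h[230,276],h[145,285])
m=seg(im,(40,100,40),(78,255,255),(262,162,290,205)); m[h[...,1]<100]=0
b,a=rect(m); print('tab',a,b.round(1).tolist())
m=seg(im,(0,0,90),(180,70,255),(250,125,305,280)); b,a=rect(m); print('tongue',a,b.round(1).tolist())
X=np.array([w(p,T,x,.012) for x in b]); print(X.round(4))
b=b[np.argsort(b[:,1])]; t=w(p,T,(b[0]+b[1])/2,.012); q=w(p,T,(b[2]+b[3])/2,.012); d=(q-t); L=np.linalg.norm(d); print('len',L,'yaw',np.arctan2(d[1],d[0]),'origin',q-d/L*.12, t+d/L*.05)
Rm=R.from_rotvec(monitor.read_state()['tcp_rot']).as_matrix(); print('tool y ang',np.arctan2(Rm[1,1],Rm[0,1])-np.pi/2)
E
```

```text
[ 68 100 203] [ 68 109 145] [105   4 242] [ 23   5 192]
tab 138.5 [[267.0, 170.0], [277.0, 170.0], [277.0, 198.0], [267.0, 198.0]]
tongue 3934.5 [[256.0, 137.0], [288.0, 137.0], [288.0, 268.0], [256.0, 268.0]]
[[ 0.4387 -0.255   0.012 ]
 [ 0.4361 -0.2176  0.012 ]
 [ 0.6055 -0.2038  0.012 ]
 [ 0.6084 -0.2463  0.012 ]]
len 0.16991997739420137 yaw 0.06623287866290921 origin [ 0.48721171 -0.23298349  0.012     ] [ 0.48729155 -0.2329782   0.012     ]
tool y ang 0.0710546098869651
```

Call:
{"fn": "step_arm", "kwargs": {
  "series": [0.003, -0.001, 0.06, 0, 0.003, -0.001, 0.12, 0, 0.003, -0.001, 0.17, 0, 0.003, -0.001, 0.195, 0, 0.003, -0.001, 0.207, 0, 0.003, -0.001, 0.207, 0]
}}

```text
time: 3.55
tool_pos: [0.4868, -0.2281, 0.0242]
tcp_rot: [0.113, -3.139, -0.001]
wrist_force: [-0.6, -0.2, 0.7]
width: 1.001
grip_force: 0.0
```

Call:
{"fn": "step_arm", "kwargs": {
  "series": [0, 0, 0, 0, 0, 0, 0, 0, 0, 0, 0, 0, 0, 0, 0, 0, 0, 0, 0, 0, 0, 0, 0, 0, 0, 0, 0, 0, 0, 0, 0, 0],
  "gripper": 0,
  "newtons": 40
}}

```text
time: 4.55
tool_pos: [0.4872, -0.2298, 0.0249]
tcp_rot: [-0.11, 3.139, -0.001]
wrist_force: [-1.4, -1.7, 5.3]
width: 0.176
grip_force: 44.3
```

Call:
{"fn": "step_arm", "kwargs": {
  "series": [0, 0, -0.02, 0, 0, 0, -0.05, 0, 0, 0, -0.1, 0, 0, 0, -0.1, 0]
}}

```text
time: 5.05
tool_pos: [0.4896, -0.2306, 0.1281]
tcp_rot: [-0.11, 3.133, -0.006]
wrist_force: [0.3, -0.6, -1.9]
width: 0.181
grip_force: 43.4
```

```bash
python3 - <<'E'
from h import *
s=monitor.read_state(); print(s['time'],s['tool_pos'].round(4),s['tcp_rot'].round(4),s['wrist_force'],s['torque'],s['width'])
p,T=snap('wrist','w2.png')
Rm=R.from_rotvec(s['tcp_rot']).as_matrix(); print('tool y ang',np.arctan2(Rm[1,1],Rm[0,1])-np.pi/2)
E
```

```text
5.05 [ 0.4896 -0.2306  0.1281] [-0.1098  3.1328 -0.0057] [ 0.32556884 -0.563861   -1.85919332] [-0.03660545  0.0313685  -0.04927297] 0.1810393324734093
tool y ang 0.07007435588437172
```

View pics/w2.png

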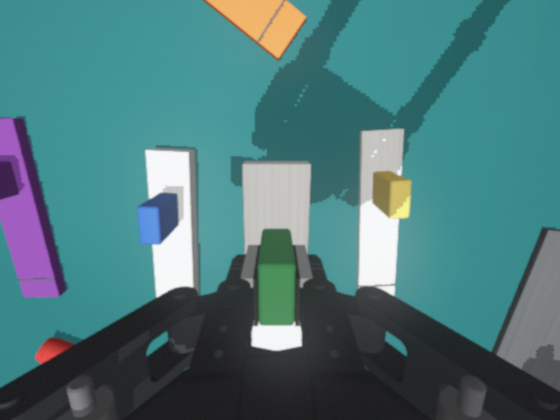

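Block is held: green tab at (277,277) between the pads, tongue's tail edge at (243–311,162), square to the gripper.

```bash
python3 - <<'E'
from h import *
p=viewer.read_camera('wrist'); T=np.array(p['hand_eye'])
for px in ((243,162),(311,162),(277,162)): 
    print(px,w(p,T,px,0.0129).round(4))
for px in ((261,230),(293,230),(258,323),(296,323)): print('tabtop',px,w(p,T,px,-0.0321).round(4))
s=monitor.read_state();print(s['tool_pos'],s['tcp_rot'])
E
```

```text
(243, 162) [ 0.0508 -0.018   0.0129]
(311, 162) [0.0508 0.0169 0.0129]
(277, 162) [ 0.0508 -0.0005  0.0129]
tabtop (261, 230) [ 0.0303 -0.0069 -0.0321]
tabtop (293, 230) [ 0.0303  0.0055 -0.0321]
tabtop (258, 323) [-0.012  -0.0088 -0.0321]
tabtop (296, 323) [-0.012   0.0075 -0.0321]
[ 0.48634349 -0.2289063   0.12368336] [ 1.10247022e-01 -3.13904897e+00 -8.47247631e-04]
```

Call:
{"fn": "step_arm", "kwargs": {
  "series": [-0.025, 0.3, 0, 0.13, -0.025, 0.3, 0, 0.13, -0.025, 0.3, 0, 0.13, -0.025, 0.3, 0, 0.13, -0.025, 0.3, 0, 0.13, -0.025, 0.3, 0, 0.13, -0.025, 0.3, 0, 0.13]
}}

```text
time: 6.02
tool_pos: [0.489, 0.0715, 0.1221]
tcp_rot: [-0.092, -3.136, 0.002]
wrist_force: [0.1, -1.5, -2.2]
width: 0.18
grip_force: 43.3
```

```bash
python3 - <<'E'
from h import *
s=monitor.read_state(); Rm=R.from_rotvec(s['tcp_rot']).as_matrix(); print(s['time'],s['tool_pos'].round(4),s['tcp_rot'].round(4),'yaw',np.arctan2(Rm[1,1],Rm[0,1])-np.pi/2)
p,T=snap('wrist','w3.png'); p2,T2=snap('top','t3.png'); p3,T3=snap('scene')
for q,TT in ((p,T),(p2,T2),(p3,T3)):
    for l,z in (('stop_foot',.0257),('driver_grip',.12)):
        for r in viewer.spot_point(q,l)[:3]: print(l,r,w(q,TT,r['point'],z).round(4))
a=np.hstack([p['image'],p2['image'][60:270,120:400].repeat(2,0).repeat(2,1)])[:,:,::-1]
cv2.imwrite('pics/c3.png',cv2.resize(a,(800,300),interpolation=cv2.INTER_AREA))
E
```

```text
6.025 [0.489  0.0715 0.1221] [-9.1900e-02 -3.1361e+00  1.5000e-03] yaw -0.058595224326944084
driver_grip {'point': [190.2, 124.7], 'score': 0.71} [0.6698 0.0648 0.12  ]
driver_grip {'point': [414.3, 202.1], 'score': 0.62} [0.6769 0.0652 0.12  ]
```

View pics/c3.png

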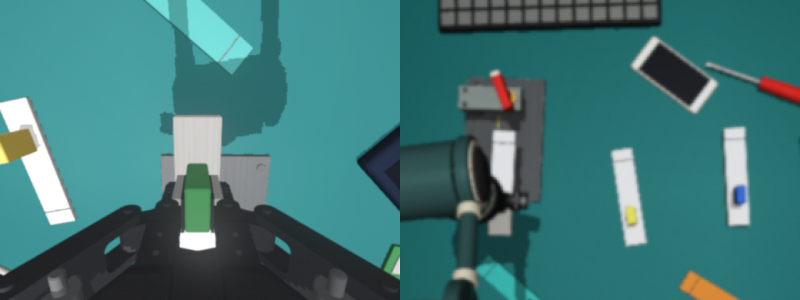

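Left half, wrist view: the block is held, with the plate's near edge at about (227–378, 217) full px. Right half, top view: the tongue points at the jig, with its tip at about (503,131), below the foot and arm at (503,95).

```bash
python3 - <<'E'
from h import *
p,T=snap('wrist')
a=p['image'][195:275,210:400][:,:,::-1]; cv2.imwrite('pics/c4.png',cv2.resize(a,None,fx=4,fy=4,interpolation=2))
for px in ((227,217),(378,217)): print(w(p,T,px,.008).round(4))
s=monitor.read_state(); print(s['tool_pos'].round(4),s['tcp_rot'].round(4))
E
```

```text
[0.5006 0.025  0.008 ]
[0.509  0.1615 0.008 ]
[0.4908 0.0713 0.1244] [9.5400e-02 3.1399e+00 1.0000e-04]
```

View pics/c4.png

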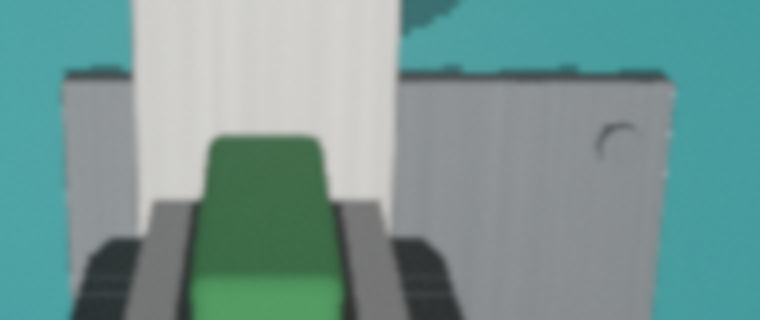

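Call:
{"fn": "step_arm", "kwargs": {
  "series": [0, 0.0025, 0.05, 0, 0, 0.0025, 0.08, 0, 0, 0.0025, 0.089, 0, 0, 0.0025, 0.089, 0, 0, 0.0025, 0.089, 0]
}}

```text
time: 7.15
tool_pos: [0.4925, 0.0744, 0.0368]
tcp_rot: [0.094, 3.137, 0.001]
wrist_force: [0.6, -0.2, -1.9]
width: 0.181
grip_force: 43.2
```

Call:
{"fn": "step_arm", "kwargs": {
  "series": [-0.015, 0, 0, 0, -0.03, 0, 0, 0, -0.045, 0, 0, 0, -0.06, 0, 0, 0, -0.071, 0, 0, 0, -0.081, 0, 0, 0, -0.081, 0, 0, 0, -0.081, 0, 0, 0]
}}

```text
time: 8.15
tool_pos: [0.5711, 0.0694, 0.035]
tcp_rot: [-0.094, -3.139, 0.0]
wrist_force: [-0.8, 0.1, -2.4]
width: 0.18
grip_force: 43.3
```

Now lower onto the plate.

Call:
{"fn": "step_arm", "kwargs": {
  "series": [0, 0, 0.001, 0, 0, 0, 0.002, 0, 0, 0, 0.0025, 0, 0, 0, 0.0025, 0]
}}

```text
time: 8.65
tool_pos: [0.5716, 0.0694, 0.0329]
tcp_rot: [-0.094, -3.14, -0.0]
wrist_force: [-0.4, 0.0, -0.0]
width: 0.18
grip_force: 43.4
```

```bash
python3 - <<'E'
from h import *
s=monitor.read_state(); print(s['tool_pos'].round(4),s['tcp_rot'].round(4),s['wrist_force'])
p,T=snap('scene','s5.png'); 
x,y=map(int,proj(p,T,[.62,.07,.03])); print(x,y)
a=p['image'][y-60:y+60,x-80:x+80][:,:,::-1]; cv2.imwrite('pics/c5.png',cv2.resize(a,None,fx=4.5,fy=4.5,interpolation=2))
E
```

```text
[0.5716 0.0694 0.0329] [-0.094 -3.14  -0.   ] [-0.3795107   0.0092408  -0.00228503]
387 215
```

View pics/c5.png

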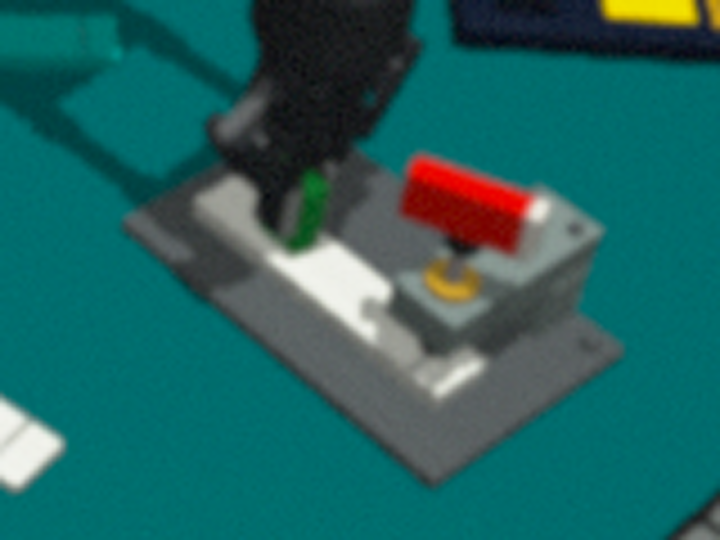

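The tongue lies on the plate and passes under the arm below the driver screw at (450,285), with its tip showing at (450,375). The vertical force dropped to zero, so the plate carries the block. Next I release it and lift.

Call:
{"fn": "step_arm", "kwargs": {
  "series": [0, 0, 0, 0, 0, 0, 0, 0, 0, 0, 0, 0, 0, 0, 0, 0],
  "gripper": 0.5
}}

```text
time: 9.2
tool_pos: [0.5719, 0.0694, 0.0329]
tcp_rot: [0.094, 3.14, 0.0]
wrist_force: [0.0, 0.1, -0.5]
width: 0.497
grip_force: 0.0
```

Call:
{"fn": "step_arm", "kwargs": {
  "series": [0, 0, -0.03, 0, 0, 0, -0.08, 0, 0, 0, -0.14, 0, 0, 0, -0.165, 0, 0, 0, -0.165, 0]
}}

```text
time: 9.82
tool_pos: [0.5738, 0.0696, 0.201]
tcp_rot: [0.094, 3.134, 0.001]
wrist_force: [0.4, -0.3, 1.1]
width: 0.5
grip_force: 0.0
```

Call:
{"fn": "step_arm", "kwargs": {
  "series": [-0.05, 0, 0, -0.15, -0.099, 0, 0, -0.3, -0.099, 0, 0, -0.4, -0.099, 0, 0, -0.4, -0.099, 0, 0, -0.4],
  "gripper": 0.8
}}

```text
time: 10.45
tool_pos: [0.6694, 0.0635, 0.1962]
tcp_rot: [0.529, -3.094, -0.0]
wrist_force: [0.2, 0.3, 0.7]
width: 0.799
grip_force: 0.0
```

```bash
python3 - <<'E'
from h import *
s=monitor.read_state(); Rm=R.from_rotvec(s['tcp_rot']).as_matrix(); print(s['time'],s['q'].round(3),s['tool_pos'].round(4),s['tcp_rot'].round(4),'toolx yaw',np.arctan2(Rm[1,1],Rm[0,1])-np.pi/2)
p,T=snap('wrist','w6.png'); im=p['image']
for r in viewer.spot_point(p,'driver_grip')[:2]: print(r,w(p,T,r['point'],.12).round(4))
h=cv2.cvtColor(im,cv2.COLOR_RGB2HSV); m=((h[...,0]<8)|(h[...,0]>174))&(h[...,1]>140)&(h[...,2]>60); m=m.astype(np.uint8)*255; b,a=rect(m); print(a,b.round(1).tolist()); print(np.array([w(p,T,x,.135) for x in b]).round(4))
E
```

```text
10.45 [ 0.057  0.283  1.646  0.     1.216 -1.852] [0.6694 0.0635 0.1962] [ 5.2900e-01 -3.0941e+00 -5.0000e-04] toolx yaw 0.33865115781655253
{'point': [273.4, 220.9], 'score': 0.57} [0.6723 0.0615 0.12  ]
1350.0 [[265.0, 177.0], [284.0, 177.0], [284.0, 256.0], [265.0, 256.0]]
[[0.6395 0.0441 0.135 ]
 [0.6352 0.0564 0.135 ]
 [0.6907 0.0764 0.135 ]
 [0.6954 0.0631 0.135 ]]
```

View pics/w6.png

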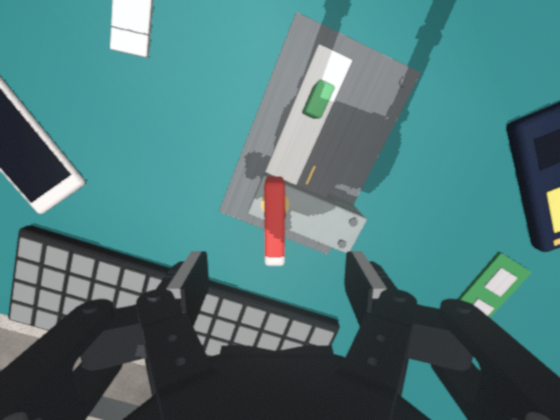

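The bar sits vertically in the wrist view, rows 177–266 at column 274, with its white end away from the robot. It is aligned with the tool axis. The green block is still straight, its tongue running under the arm. Next I descend onto the bar and grip it.

Call:
{"fn": "step_arm", "kwargs": {
  "series": [0, -0.002, 0.03, 0, 0, -0.002, 0.06, 0, 0, -0.002, 0.08, 0, 0, -0.002, 0.094, 0, 0, -0.002, 0.094, 0, 0, -0.002, 0.094, 0]
}}

```text
time: 11.3
tool_pos: [0.6721, 0.0617, 0.105]
tcp_rot: [-0.531, 3.094, -0.0]
wrist_force: [1.0, 0.3, 0.3]
width: 0.801
grip_force: 0.0
```

Call:
{"fn": "step_arm", "kwargs": {
  "series": [0, 0, 0, 0, 0, 0, 0, 0, 0, 0, 0, 0, 0, 0, 0, 0, 0, 0, 0, 0, 0, 0, 0, 0, 0, 0, 0, 0],
  "gripper": 0,
  "newtons": 30
}}

```text
time: 12.18
tool_pos: [0.6713, 0.0625, 0.1045]
tcp_rot: [-0.532, 3.096, 0.002]
wrist_force: [-2.8, 5.2, 4.6]
width: 0.175
grip_force: 29.6
```

```bash
cat > y.py <<'E'
from h import *
s=monitor.read_state(); Rm=R.from_rotvec(s['tcp_rot']).as_matrix(); y=np.arctan2(Rm[1,1],Rm[0,1])-np.pi/2
print(s['time'],s['tool_pos'].round(4),'yaw',y,'q',.75-.06-y,s['wrist_force'].round(2),s['torque'].round(3),s['width'],s['q'].round(3))
E
python3 y.py
```

```text
12.175 [0.6713 0.0625 0.1045] yaw 0.34021285223755826 q 0.3497871477624417 [-2.79  5.21  4.6 ] [ 0.822  0.45  -0.041] 0.1746201653838477 [ 5.500e-02  3.610e-01  1.722e+00  1.000e-03  1.058e+00 -1.856e+00]
```

Call:
{"fn": "step_arm", "kwargs": {
  "series": [0, 0.001, 0, 0.1, 0, 0.001, 0, 0.25, 0, 0.001, 0, 0.4, 0, 0.001, 0, 0.55, 0, 0.001, 0, 0.7, 0, 0.001, 0, 0.8, 0, 0.001, 0, 0.85, 0, 0.001, 0, 0.85]
}}

```text
time: 13.18
tool_pos: [0.6713, 0.0631, 0.1045]
tcp_rot: [0.791, 3.04, 0.001]
wrist_force: [-1.3, 4.5, 5.1]
width: 0.176
grip_force: 29.4
```

```bash
python3 y.py
```

```text
13.175 [0.6713 0.0631 0.1045] yaw -0.5091355651349045 q 1.1991355651349045 [-1.29  4.52  5.15] [0.711 0.272 0.014] 0.17635489982375743 [ 5.600e-02  3.600e-01  1.723e+00  1.000e-03  1.058e+00 -1.006e+00]
```

Now q ≈ 1.20; a further 0.37 rad takes it to about 1.57.

Call:
{"fn": "step_arm", "kwargs": {
  "series": [0, 0, 0, 0.1, 0, 0, 0, 0.2, 0, 0, 0, 0.3, 0, 0, 0, 0.37, 0, 0, 0, 0.37, 0, 0, 0, 0.37]
}}

```text
time: 13.92
tool_pos: [0.6714, 0.0632, 0.1045]
tcp_rot: [1.336, 2.842, 0.002]
wrist_force: [-1.1, 4.3, 5.3]
width: 0.172
grip_force: 29.2
```

```bash
python3 y.py
```

```text
13.925 [0.6714 0.0632 0.1045] yaw -0.878711233411096 q 1.568711233411096 [-1.1   4.28  5.3 ] [ 0.822  0.229 -0.054] 0.17189618546297772 [ 5.600e-02  3.600e-01  1.723e+00  1.000e-03  1.057e+00 -6.360e-01]
```

Call:
{"fn": "step_arm", "kwargs": {
  "series": [0, 0, 0, 0, 0, 0, 0, 0, 0, 0, 0, 0, 0, 0, 0, 0, 0, 0, 0, 0],
  "gripper": 0.8
}}

```text
time: 14.55
tool_pos: [0.6708, 0.0624, 0.1037]
tcp_rot: [-1.338, -2.842, 0.0]
wrist_force: [-0.4, -0.4, -0.3]
width: 0.802
grip_force: 0.0
```

Call:
{"fn": "step_arm", "kwargs": {
  "series": [0, 0, -0.03, 0, 0, 0, -0.06, 0, 0, 0, -0.094, 0, 0, 0, -0.094, 0, 0, 0, -0.094, 0]
}}

```text
time: 15.18
tool_pos: [0.6705, 0.0625, 0.1971]
tcp_rot: [-1.338, -2.842, 0.001]
wrist_force: [-0.7, -0.5, -0.6]
width: 0.799
grip_force: 0.0
```

```bash
python3 y.py; python3 - <<'E'
from h import *
p,T=snap('wrist'); im=p['image']
h=cv2.cvtColor(im,cv2.COLOR_RGB2HSV); m=((h[...,0]<8)|(h[...,0]>174))&(h[...,1]>140)&(h[...,2]>60); m=m.astype(np.uint8)*255; b,a=rect(m); print(a,b.round(1).tolist()); print(np.array([w(p,T,x,.135) for x in b]).round(4))
p2,T2=snap('scene'); x,y=map(int,proj(p2,T2,[.62,.07,.03])); a=cv2.resize(p2['image'][y-60:y+60,x-80:x+80],(560,420),interpolation=2)
cv2.imwrite('pics/c7.png',cv2.resize(np.hstack([im,a])[:,:,::-1],(800,300),interpolation=cv2.INTER_AREA))
E
```

```text
15.175 [0.6705 0.0625 0.1971] yaw -0.8797645917702172 q 1.569764591770217 [-0.71 -0.51 -0.65] [-0.011 -0.037  0.024] 0.7993958123452797 [ 0.056  0.283  1.644 -0.     1.216 -0.635]
1319.5 [[268.0, 175.0], [287.0, 175.0], [287.0, 253.0], [268.0, 253.0]]
[[0.6434 0.0848 0.135 ]
 [0.6535 0.0932 0.135 ]
 [0.6911 0.0487 0.135 ]
 [0.6802 0.0397 0.135 ]]
```

View pics/c7.png

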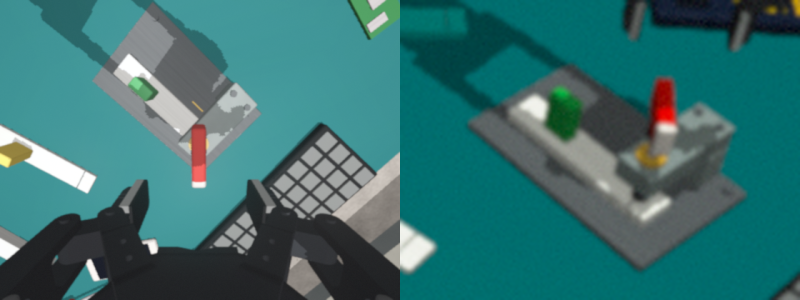

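Left half, wrist view: the bar is turned and still aligned with the tool (column 277), giving q ≈ 1.57. Right half, scene view: the block lies flat and straight, its tongue under the foot and its tip showing at (655,207). I'll check the block's position once more before handing in.

```bash
python3 - <<'E'
from h import *
p,T=snap('wrist'); p2,T2=snap('scene')
f=np.array([.671,.0628])
for q,TT in ((p,T),(p2,T2)):
    for r in viewer.spot_point(q,'set_block')[:4]:
        X=w(q,TT,r['point'],.008); d=X[:2]-f; print(r['score'],X.round(4),'jig frame',(d@[.998,-.06]).round(4),(d@[.06,.998]).round(4))
E
```

```text
0.89 [0.5729 0.069  0.008 ] jig frame -0.0983 0.0003
0.85 [0.3175 0.0346 0.008 ] jig frame -0.3511 -0.0494
0.76 [0.5705 0.0785 0.008 ] jig frame -0.1013 0.0096
0.73 [ 0.3008 -0.3288  0.008 ] jig frame -0.346 -0.413
0.66 [ 0.4842 -0.4699  0.008 ] jig frame -0.1545 -0.5428
```

The block's origin is 98–101 mm short of the foot, so the scribed line lies beneath it.

```bash
python3 -c "
from h import *
print(job.finish_job())"
```

```text
the job is handed in; nothing more can be done
None
```

The job is handed in: the green block lies flat on the jig plate with its scribed line beneath the foot, measured within about 2 mm, and the driver is at q ≈ 1.57, inside the light-drag band. The arm is clear, at about 15 s on the robot's clock.

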